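# Inspect the drilled hole of an award base

### The arm

A 6-joint arm with a two-finger parallel gripper is mounted at the origin on the work surface. World frame = base frame: x ahead of the robot, y to its left, z up, the work surface at z = 0. Lengths are in m, angles in degrees, forces in N, time in s.
With the tool pointing down it reaches from about 0.35 to 0.875 m from the base axis. Payload 4.2 kg.
Tool frame: the origin (TCP) lies midway between the tips of the shut fingers; the grasp point (between the pads) lies 19 mm behind it; z points along the fingers, y is the line along which they close (so a half turn about z gives the same grasp; the last joint's range is limited). The gripper opens to 87 mm and grips with 3 to 60 N. Pads are 19 mm wide; open, the fingers measure 117 mm over their backs; the gripper's body (75 mm by 190 mm) begins 51 mm behind the grasp point.
Start: joints at [-53.938, 22.042, 0.453, 0, -68.411, -14.817], TCP at [0.226, -0.582, 0.223] pointing down, gripper open.
Joint ranges: [-179.83, 179.83], [-69.29, 118.12], [-61.27, 80.66], [-181.25, 117.63], [-171.15, -9.14], [-177.46, 177.46]. Speed limits (degrees/s): [159.86, 159.86, 180, 180, 180, 180].

### API

Orientations are given as a 3x3 rotation matrix whose columns are the frame's x, y, z axes.
In Python, from station import * gives the robot as it stands. The module is installed in compiled form; this text tells all that it offers.
- The arm moves only by the tool servo_tool, never from a script. Its argument "deltas" is a list of rows, each an object of numbers: "tx", "ty", "tz": the shift along the tool's x, y, z in mm; "ax", "ay", "az": the turn, a rotation vector about the tool's x, y, z in rad; "claw": the finger opening in mm, from 0 to 87. In form: [{"tx": .., "ty": .., "tz": .., "ax": .., "ay": .., "az": .., "claw": ..}, ...]. A call has 1 to 12 rows; each row is the pose to reach, as a shift and turn from the pose commanded when the call began, along the tool's axes at that moment; what a row does not reach only later rows make up. A row lasts 1/12 s, in which the tool goes at most 41.7 mm and 7.16 degrees, less where a joint would pass 70% of its speed; a pose out of reach is approached as far as the arm can. A call with a gripper value outside its range is refused whole. The fingers move at their own pace and stop on an object; the grip force is fixed at half the most. Time passes only in rows, so rows that repeat a pose let the fingers close. It gives the time, the measured TCP pose, the force, the opening and the grip force at its end, in the units of the state.
- sense(): the state, without advancing time (a new reading comes with each control period).
- capture(name): name is "scene" or "side" or "wrist"; returns the picture (420x560x3 uint8, blue, green, red); there is no depth.
- calibration(name): a dict with "fx", "fy", "cx", "cy" (pixels), "dist" ([k1, k2, p1, p2, k3] as OpenCV has them; the pictures are not rectified), "cam_to_world" (4x4, takes a point from camera to world coordinates); the wrist camera has in their place "hand_eye" (4x4, takes a point from camera to tool coordinates, whose origin is the TCP and whose axes are the flange's). Camera axes: x right, y down, z forward; pixel columns grow to the right and rows downward; lengths in m; the calibration is good to about 2 mm. A picture is of the moment at which its call begins: read the wrist's pose just before it. calibration takes no time and is no camera call.
- finish_job(): hands the job in; it is judged then, once.
Trained networks look in the newest picture that a camera, given by its name, has taken for a name from the list of things; names that differ only in an ending like _2 or _b are one class to them, and where a whole thing is asked for, a point or a joint stands for the part that bears it (a point fixed in the world has none). Each returns a list of dicts, best first, with "confidence" (0 to 1); they miss things now and then, are a little off and sometimes report something else, mostly with a low value. They report only what shows in the picture. A call takes as long as a camera call.
- recognise(label, camera): "xyz" ([x, y, z] in m, in the coordinates of the camera as it stood for that picture, good to about 4 mm: the middle of the surface that is visible of it).
- trace(label, camera): "mask" (420x560 bool, what is visible of it).
The state is a dict: "time_s": time; "joints": joint angles; "joint_velocities": joint speeds; "effort": joint torques, N m; "tcp_pos": TCP position; "ee_rot": TCP orientation; "wrist_force": force on the tool from outside, world axes, zero at the start; "moment": the same for the moment, N m; "gripper_width": opening from 0.0 (shut) to 1.0 (fully open); "gripper_force": force on a finger pad.
Only numpy, scipy, OpenCV 4.12 (cv2) and the standard library are available. Lean on these libraries where they do the work, as an engineer would, in place of code of your own. Each camera call takes 0.05 s, during which the arm holds its last target. There are 200 camera calls.

### The job

First push the carrier with the wooden award base along its rail until it clicks into the detent under the brass guide plate. Then take the yellow inspection probe out of its stand and lower its steel stem through the hole of the guide plate, without touching the guide or the award base, until the tip is about half way down the drilled hole in the award base. Finish while still holding the probe there, upright, still and centred in the hole, with everything else on the desk left where it was.

Things in the scene. Friction and masses are not known exactly. Their poses are not given: they have to be found in the camera images.
- carrier (a joint): carrier on its rail, m: 0 to 0.140, growing along +y of guide. Starts between 0 and 0.03; the detent under the guide is at 0.110. Aluminium plate, 84 mm along the rail; friction 1 to 2 N. A sprung plunger makes a bump of about 6 to 8 N from 14 to 7 mm before the detent, and pulls the carrier in from within about 4 mm on either side; the rail ends 30 mm past it.
- carrier_tab (a point): centre of the top of the carrier's red upright tab, by which it is pushed or pinched: 16 mm thick along the rail (y), 24 mm across it (x), standing 62 mm up from the carrier plate, its top 98 mm above the desk. It is 85 mm on the robot's side (-x) of the award base's hole, clear of the guide. Axes as guide.
- guide: green guide arm of the fixed grey jig: a post 24 x 22 mm, 116 mm tall, 88 mm on the far side (+x) of the guide hole, with an arm that carries a brass plate, 50 x 50 x 10 mm, over the rail. Origin on the desk straight below the guide hole; x away from the robot, y along the rail, z up. The jig's base is 200 x 360 x 12 mm.
- guide_hole (a point): centre of the guide hole at the top face of the brass guide plate, 114 mm above the desk; the hole is 24 mm in diameter, 10 mm deep, vertical.
- award_base: wooden block 70 x 70 x 50 mm fixed on the carrier, with a vertical drilled hole in the middle; origin at the centre of its underside, 36 mm above the desk.
- bore_mouth (a point): centre of the drilled hole at the top face of the award base, 86 mm above the desk; the hole is 24 mm in diameter and 42 mm deep (blind). With the carrier in its detent it is straight below the guide hole, the gap between plate and block being 18 mm.
- probe: cordless inspection probe, 0.13 to 0.25 kg: a steel stem, 9 mm in diameter, 82 mm long, below a yellow handle 30 x 30 mm (sides along its x and y) and 60 mm high, with a black 5 mm cap. Origin at the tip of the stem, z up along it. It starts upright in its stand, the handle's underside resting on the stand's top.
- probe_tip (a point): lower end of the stem (the probe's origin).
- probe_grip (a point): point on the probe's axis inside the handle, 107 mm above the tip and 25 mm above the handle's underside: where to grip it from above.
- stand: fixed probe stand: black foot 80 x 80 mm and an aluminium top plate 64 x 64 mm, its top 100 mm above the desk, with a 22 mm hole in which the stem hangs; origin at the centre of its underside. The probe is drawn straight up out of it by 85 mm or more.
- mug: blue ceramic mug, 76 mm wide, 90 mm tall; bystander; origin at the centre of its underside.
- stapler: black desk stapler 150 x 36 mm, 52 mm tall; bystander; origin at the centre of its underside.
- tape: grey tape dispenser 150 x 60 mm, 90 mm tall; bystander; origin at the centre of its underside.
- stamp: rubber hand stamp with a wooden handle, 50 x 30 mm, 82 mm tall; bystander; origin at the centre of its underside.
- spare_base: a second wooden award base, 70 x 70 x 50 mm, with the same hole; it lies loose on the desk and is not part of the job; origin at the centre of its underside.
- glue: small glue bottle with an orange cap, 48 mm wide, 100 mm tall; bystander; origin at the centre of its underside.
- notebook: green notebook 152 x 107 mm with a pen on it, 26 mm tall; bystander; origin at the centre of its underside.

How it is judged (in metres and radians):
On the way, in this order (a step that is already met when the one before it is completed fails the run):
1. the carrier sits in the detent under the guide (value of joint carrier between 0.1075 and 0.1125 m and velocity of joint carrier between -0.01 and 0.01 m/s), for 0.3 s.
2. the probe's tip has come down through the guide hole (value of joint carrier between 0.1075 and 0.1125 m and z of probe_tip in the frame of guide_hole below -0.012 m and horizontal distance between probe_tip and guide_hole below 0.0075 m), for 0.1 s.
At the end, for the whole second after the job is handed in: Carrier in its detent (2.5 mm); the probe held in the gripper, still, upright (4 degrees), touching neither guide nor award base, its tip 12 to 32 mm below the top of the award base and within 4.5 mm of the axes of the guide hole and the drilled hole (value of joint carrier between 0.1075 and 0.1125 m and z of probe_tip in the frame of bore_mouth between -0.032 and -0.012 m and horizontal distance between probe_tip and guide_hole below 0.0045 m and horizontal distance between probe_tip and bore_mouth below 0.0045 m and angle between probe's own z axis and vertical below 0.07 rad and linear speed of probe below 0.02 m/s and contact force between the fingers and probe above 1 N and contact force between probe and guide below 0.3 N and contact force between probe and award_base below 0.3 N); the arm keeps its last pose, push and grip.
It fails at once if the probe touches the guide (contact force between probe and guide above 0.5 N).
It fails at once if the probe touches the award base (contact force between probe and award_base above 0.5 N).
It fails at once if a bystander is moved by more than 30 mm (distance of any of mug, stapler, tape, stamp, spare_base, glue, notebook from where it was at the start of the episode above 0.03 m).
It also fails if it takes over 64 s, if anything falls off the work surface, if the arm or the gripper's body presses on something with over 40 N, if the wrist force passes 120 N, or if a joint passes its speed limit or range.

## Working session

There is one attempt and no reset: what is moved stays moved. The work goes in short steps, Python scripts to look and compute and a tool call to move; the robot and the scene stay as the last step left them, time stands still between calls to the robot, and variables do not carry over. Pictures are saved under pics/ and viewed, at most 10 in all, crops included, and the job is handed in when it is done.

Besides the shell and the picture viewer there is one more tool, called after "Request:" by a JSON object that holds its "fn" and its "kwargs", one argument or row to a line. servo_tool: Moves the arm, as the interface text tells. Its arguments: {"type":"object","properties":{"deltas":{"type":"array","items":{"type":"object","properties":{"tx":{"type":"number"},"ty":{"type":"number"},"tz":{"type":"number"},"ax":{"type":"number"},"ay":{"type":"number"},"az":{"type":"number"},"claw":{"type":"number"}}}}},"required":["deltas"]}

```bash
mkdir -p pics; cat > h.py <<'E'
from station import *
import numpy as np, cv2
def T(cam):
    c=calibration(cam)
    if 'cam_to_world' in c: return np.array(c['cam_to_world'])
    s=sense(); M=np.eye(4); M[:3,:3]=np.array(s['ee_rot']); M[:3,3]=s['tcp_pos']
    return M@np.array(c['hand_eye'])
def K(cam):
    c=calibration(cam); return np.array([[c['fx'],0,c['cx']],[0,c['fy'],c['cy']],[0,0,1]]),np.array(c['dist'])
def plane(cam,M,uv,z):
    k,d=K(cam); p=cv2.undistortPoints(np.array(uv,float).reshape(-1,1,2),k,d).reshape(-1,2)
    r=np.c_[p,np.ones(len(p))]@M[:3,:3].T; o=M[:3,3]
    return o+r*((z-o[2])/r[:,2])[:,None]
def proj(cam,M,P):
    k,d=K(cam); W=np.linalg.inv(M)
    return cv2.projectPoints(np.array(P,float).reshape(-1,1,3),cv2.Rodrigues(W[:3,:3])[0],W[:3,3],k,d)[0].reshape(-1,2)
def rec(l,cam,M):
    return [(round(r['confidence'],2),(M@np.r_[r['xyz'],1])[:3].round(4).tolist()) for r in recognise(l,cam)[:3]]
E
python3 - <<'E'
from h import *
for c in ['scene','side']:
    M=T(c); cv2.imwrite(f'pics/{c}0.png',capture(c))
    for l in ['carrier_tab','guide','award_base','probe','stand','mug','stapler','tape','stamp','spare_base','glue','notebook']:
        print(c,l,rec(l,c,M))
    print(M.round(3).tolist())
s=sense();print(s['time_s'],np.round(s['ee_rot'],3).tolist(),calibration('wrist')['hand_eye'])
E
```

```text
scene carrier_tab [(0.79, [0.6155, -0.0775, 0.0675])]
scene guide [(0.72, [0.6923, 0.0172, 0.111]), (0.46, [0.6159, -0.0751, 0.0699])]
scene award_base [(0.69, [0.4993, -0.414, 0.132]), (0.59, [0.62, -0.0733, 0.0788])]
scene probe [(0.75, [0.5026, -0.4139, 0.1338]), (0.28, [0.3327, 0.2783, 0.0219])]
scene stand [(0.63, [0.506, -0.4195, 0.0126])]
scene mug [(0.79, [0.4913, -0.2706, 0.0603])]
scene stapler [(0.71, [0.6071, -0.2975, 0.0382])]
scene tape [(0.65, [0.6449, 0.4273, 0.0269]), (0.45, [0.5012, -0.4206, 0.1352]), (0.16, [0.6206, -0.0793, 0.0769])]
scene stamp [(0.69, [0.3334, 0.2804, 0.0197])]
scene spare_base [(0.63, [0.41, 0.3483, 0.0369])]
scene glue [(0.61, [0.764, -0.213, 0.075]), (0.5, [0.6114, -0.0747, 0.0695])]
scene notebook [(0.65, [0.3222, -0.2966, 0.0235])]
[[0.583, 0.448, -0.678, 1.358], [0.812, -0.322, 0.486, -0.605], [-0.0, -0.834, -0.552, 0.764], [0.0, 0.0, 0.0, 1.0]]
side carrier_tab [(0.87, [0.57, -0.0414, 0.0575])]
side guide [(0.57, [0.6565, 0.034, 0.1129])]
side award_base [(0.25, [0.6593, 0.0348, 0.1116])]
side probe [(0.53, [0.4898, -0.3982, 0.1353])]
sid
[... 270 characters left out ...]
3968, 0.0123])]
side stamp [(0.67, [0.3204, 0.2989, 0.0188]), (0.22, [0.4712, -0.243, 0.0546])]
side spare_base [(0.85, [0.3889, 0.3795, 0.0463])]
side glue [(0.52, [0.7515, -0.1855, 0.0546])]
side notebook [(0.75, [0.3321, -0.2527, 0.0176])]
[[-0.766, -0.434, 0.474, -0.041], [-0.642, 0.54, -0.544, 0.666], [-0.019, -0.721, -0.692, 0.956], [0.0, 0.0, 0.0, 1.0]]
1.3 [[-0.932, -0.362, -0.0], [-0.362, 0.932, 0.0], [0.0, 0.0, -1.0]] [[-4.90966229e-04 -9.63238207e-01 -2.68648312e-01  7.27015592e-02]
 [ 9.99999744e-01 -3.33151351e-04 -6.33028335e-04  4.62391534e-04]
 [ 5.20256530e-04 -2.68648554e-01  9.63238124e-01 -1.61075951e-01]
 [ 0.00000000e+00  0.00000000e+00  0.00000000e+00  1.00000000e+00]]
```

View images.

View pics/scene0.png

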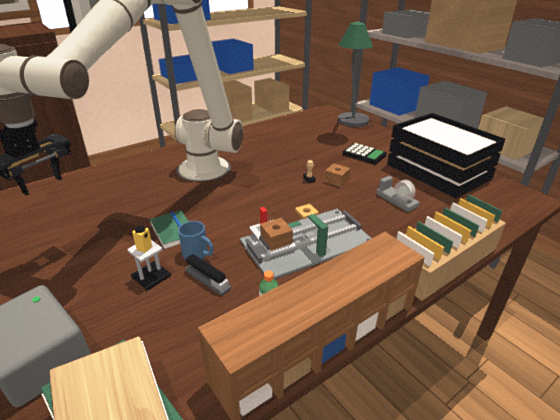

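View pics/side0.png

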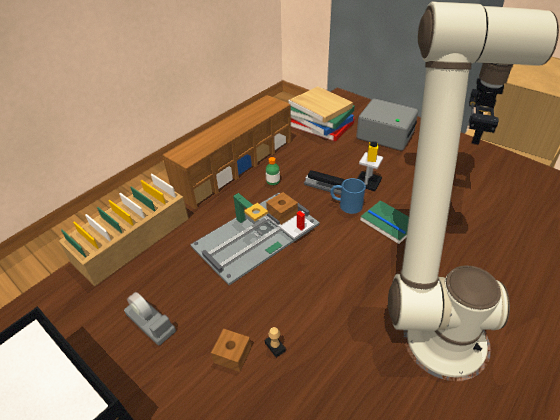

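```bash
cat > m.py <<'E'
from h import *
def blobs(im,kind,amin=8):
    h=cv2.cvtColor(im,cv2.COLOR_BGR2HSV)
    if kind=='red': m=cv2.inRange(h,(0,190,90),(4,255,255))|cv2.inRange(h,(174,190,90),(180,255,255))
    else: m=cv2.inRange(h,(20,130,120),(32,255,255))
    n,l,s,c=cv2.connectedComponentsWithStats(m)
    return [(s[i].tolist(),c[i].round(1).tolist()) for i in range(1,n) if s[i][4]>=amin]
E
python3 - <<'E'
from m import *
for c,cor in [('scene',[(240,243),(265,278),(372,238),(345,209)]),('side',[(191,243),(230,280),(320,227),(277,187)])]:
    im=cv2.imread(f'pics/{c}0.png'); M=T(c)
    print(c,plane(c,M,cor,.012).round(3).tolist())
    for k in ['red','yel']: print(k,blobs(im,k))
    y0,x0=(130,180) if c=='scene' else (170,180)
    x0,y0,w,h=(130,190,260,100) if c=='scene' else (180,130,210,155)
    cv2.imwrite(f'pics/{c}crop.png',cv2.resize(im[y0:y0+h,x0:x0+w],None,fx=3,fy=3,interpolation=2))
E
```

```text
scene [[0.523, -0.145, 0.012], [0.692, -0.169, 0.012], [0.738, 0.196, 0.012], [0.573, 0.241, 0.012]]
red [([260, 207, 7, 16, 81], [263.0, 214.8])]
yel [([297, 205, 20, 11, 65], [306.3, 209.4]), ([474, 205, 10, 5, 12], [478.4, 206.8]), ([485, 210, 7, 5, 8], [488.1, 212.0]), ([452, 220, 11, 6, 15], [456.9, 222.6]), ([133, 228, 19, 24, 278], [142.2, 240.4]), ([414, 230, 30, 18, 53], [428.8, 238.3])]
side [[0.749, 0.197, 0.012], [0.555, 0.22, 0.012], [0.484, -0.107, 0.012], [0.717, -0.17, 0.012]]
red [([291, 119, 15, 8, 31], [296.5, 122.2]), ([330, 121, 24, 20, 132], [340.7, 130.9]), ([297, 211, 8, 19, 119], [300.1, 219.9])]
yel [([322, 96, 4, 4, 8], [323.6, 97.6]), ([317, 99, 8, 8, 22], [321.2, 102.0]), ([326, 100, 19, 12, 72], [333.7, 105.4]), ([309, 104, 5, 4, 9], [311.2, 105.3]), ([312, 109, 10, 6, 15], [316.9, 111.3]), ([321, 109, 8, 5, 15], [324.6, 111.4]), ([367, 143, 12, 19, 148], [372.1, 153.2]), ([141, 180, 25, 24, 213], [153.0, 191.7]), ([108, 200, 26, 26, 197], [120.7, 212.3]), ([244, 203, 23, 16, 144], [255.4, 210.4]), ([73, 221, 26, 28, 169], [85.5, 234.7]), ([271, 330, 5, 4, 10], [273.0, 331.5])]
```

View pics/sidecrop.png

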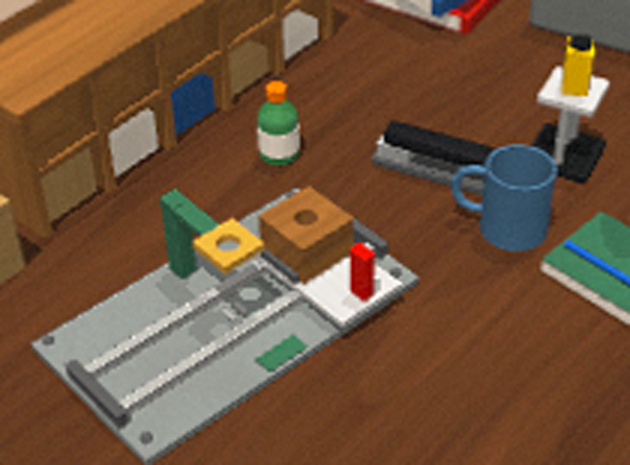

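```bash
python3 - <<'E'
from m import *
c='side'; M=T(c)
p=lambda u,v,z:plane(c,M,[(180+u/3,130+v/3)],z)[0].round(4)
print('hole',p(229,243,.114),'bore',p(306,217,.086),'tab',p(362,249,.098))
for q in [(35,345),(150,460),(418,282),(295,188)]: print(p(*q,.012))
print('probe cap',p(580,42,.165),'handle bottom',p(577,92,.100))
c='scene'; M=T(c)
print(plane(c,M,[(263,208.5)],.098),plane(c,M,[(307,211)],.114),plane(c,M,[(142,231)],.165))
print(np.degrees(np.arctan2(.362,.932)))
E
```

```text
hole [0.611  0.0408 0.114 ] bore [ 0.5973 -0.0585  0.086 ] tab [ 0.515  -0.0471  0.098 ]
[0.7415 0.2008 0.012 ]
[0.5471 0.2286 0.012 ]
[ 0.4932 -0.1159  0.012 ]
[ 0.6935 -0.1501  0.012 ]
probe cap [ 0.4899 -0.4017  0.165 ] handle bottom [ 0.4842 -0.4009  0.1   ]
[[ 0.51605942 -0.054452    0.098     ]] [[0.62203442 0.02897823 0.114     ]] [[ 0.50802005 -0.41376482  0.165     ]]
21.226768261670774
```

View pics/scenecrop.png

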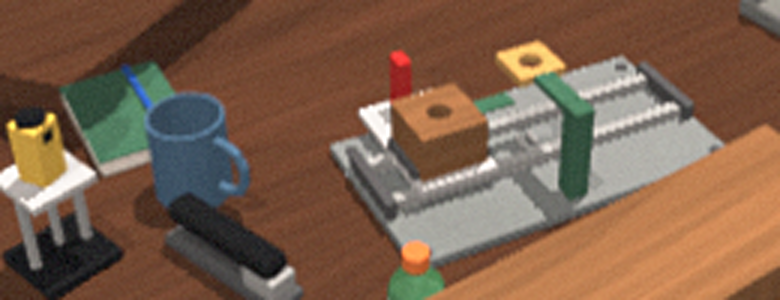

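Request:
{"fn": "servo_tool", "kwargs": {
  "deltas": [
    {"tx":-490,"ty":423,"tz":-57,"az":0.515},
    {"tx":-490,"ty":423,"tz":-57,"az":0.515},
    {"tx":-490,"ty":423,"tz":-57,"az":0.515},
    {"tx":-490,"ty":423,"tz":-57,"az":0.515},
    {"tx":-490,"ty":423,"tz":-57,"az":0.515},
    {"tx":-490,"ty":423,"tz":-57,"az":0.515},
    {"tx":-490,"ty":423,"tz":-57,"az":0.515},
    {"tx":-490,"ty":423,"tz":-57,"az":0.515},
    {"tx":-490,"ty":423,"tz":-57,"az":0.515},
    {"tx":-490,"ty":423,"tz":-57,"az":0.515},
    {"tx":-490,"ty":423,"tz":-57,"az":0.515},
    {"tx":-490,"ty":423,"tz":-57,"az":0.515}
  ]
}}

```text
schema error: expected keys tx, ty, tz, ax, ay, az, claw
```

Request:
{"fn": "servo_tool", "kwargs": {
  "deltas": [
    {"tx":-490,"ty":423,"tz":-57,"ax":0,"ay":0,"az":0.515,"claw":87},
    {"tx":-490,"ty":423,"tz":-57,"ax":0,"ay":0,"az":0.515,"claw":87},
    {"tx":-490,"ty":423,"tz":-57,"ax":0,"ay":0,"az":0.515,"claw":87},
    {"tx":-490,"ty":423,"tz":-57,"ax":0,"ay":0,"az":0.515,"claw":87},
    {"tx":-490,"ty":423,"tz":-57,"ax":0,"ay":0,"az":0.515,"claw":87},
    {"tx":-490,"ty":423,"tz":-57,"ax":0,"ay":0,"az":0.515,"claw":87},
    {"tx":-490,"ty":423,"tz":-57,"ax":0,"ay":0,"az":0.515,"claw":87},
    {"tx":-490,"ty":423,"tz":-57,"ax":0,"ay":0,"az":0.515,"claw":87},
    {"tx":-490,"ty":423,"tz":-57,"ax":0,"ay":0,"az":0.515,"claw":87},
    {"tx":-490,"ty":423,"tz":-57,"ax":0,"ay":0,"az":0.515,"claw":87},
    {"tx":-490,"ty":423,"tz":-57,"ax":0,"ay":0,"az":0.515,"claw":87},
    {"tx":-490,"ty":423,"tz":-57,"ax":0,"ay":0,"az":0.515,"claw":87}
  ]
}}

```text
time_s: 2.3
tcp_pos: [0.4556, -0.1499, 0.2662]
ee_rot: [[-0.99, 0.143, 0.001], [0.143, 0.99, -0.0], [-0.001, 0.0, -1.0]]
wrist_force: [0.4, -0.8, 0.5]
gripper_width: 1.002
gripper_force: 0.0
```

```bash
python3 - <<'E'
from h import *
s=sense();print(s['time_s'],s['tcp_pos'],np.round(s['ee_rot'],3).tolist(),np.array(s['ee_rot']).T@(np.array([.53,-.01,.28])-s['tcp_pos']))
E
```

```text
2.3 [ 0.45562781 -0.14988478  0.26621272] [[-0.99, 0.143, 0.001], [0.143, 0.99, -0.0], [-0.001, 0.0, -1.0]] [-0.05355507  0.1491071  -0.01371096]
```

Request:
{"fn": "servo_tool", "kwargs": {
  "deltas": [
    {"tx":-54,"ty":130,"tz":-14,"ax":0,"ay":0,"az":0,"claw":87},
    {"tx":-54,"ty":130,"tz":-14,"ax":0,"ay":0,"az":0,"claw":87},
    {"tx":-54,"ty":130,"tz":-14,"ax":0,"ay":0,"az":0,"claw":87},
    {"tx":-54,"ty":130,"tz":-14,"ax":0,"ay":0,"az":0,"claw":87},
    {"tx":-54,"ty":130,"tz":-14,"ax":0,"ay":0,"az":0,"claw":87},
    {"tx":-54,"ty":130,"tz":-14,"ax":0,"ay":0,"az":0,"claw":87},
    {"tx":-54,"ty":130,"tz":-14,"ax":0,"ay":0,"az":0,"claw":87}
  ]
}}

```text
time_s: 2.88
tcp_pos: [0.5266, -0.0316, 0.2793]
ee_rot: [[-0.99, 0.144, -0.001], [0.144, 0.99, -0.0], [0.001, -0.0, -1.0]]
wrist_force: [0.0, -0.2, -0.4]
gripper_width: 1.001
gripper_force: 0.0
```

```bash
python3 - <<'E'
from m import *
M=T('wrist'); s=sense(); im=capture('wrist'); cv2.imwrite('pics/w1.png',im); np.save('w1.npy',M)
print(s['tcp_pos'],s['joint_velocities'])
for l in ['carrier_tab','guide','award_base']: print(l,rec(l,'wrist',M))
for k in ['red','yel']: print(k,blobs(im,k,60))
print(calibration('wrist')['fx'])
E
```

```text
[ 0.52663651 -0.03158767  0.27930712] [-1.01394673 -0.56285243 -0.28925379 -0.03463625  0.04232572 -0.11820461]
carrier_tab [(0.68, [0.5624, -0.0539, 0.0592])]
guide [(0.64, [0.624, 0.0203, 0.1146])]
award_base [(0.69, [0.5921, -0.0593, 0.0829])]
red [([258, 169, 14, 26, 320], [264.6, 181.6])]
yel [([331, 242, 41, 33, 668], [343.5, 255.9]), ([96, 271, 9, 37, 117], [99.2, 288.2])]
316.996282152303
```

View pics/w1.png

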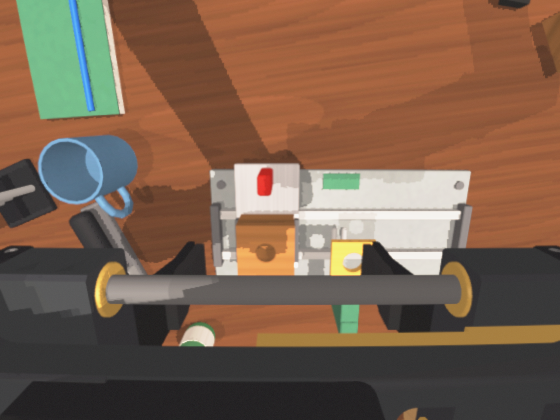

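```bash
python3 - <<'E'
import cv2
im=cv2.imread('pics/w1.png'); cv2.imwrite('pics/w1c.png',cv2.resize(im[155:290,215:385],None,fx=4.4,fy=4.4,interpolation=2))
E
```

```text
(no output)
```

View pics/w1c.png

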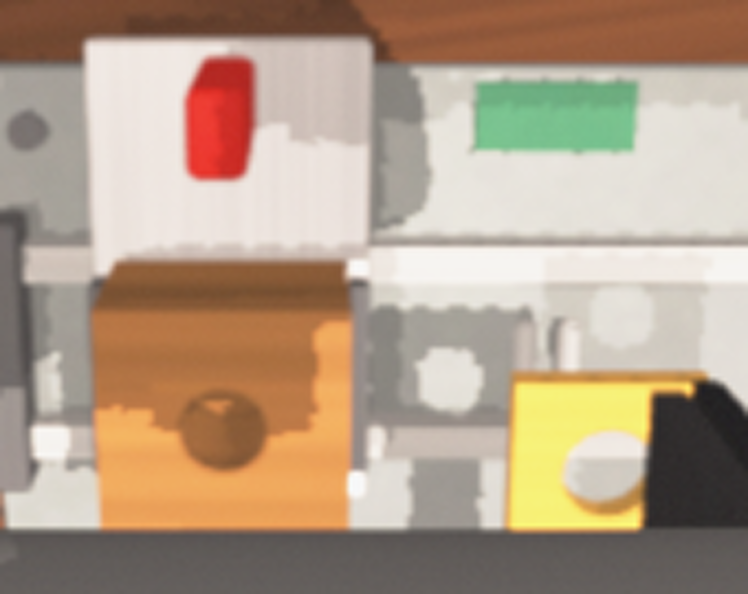

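```bash
python3 - <<'E'
from m import *
M=np.load('w1.npy')
for n,u,v,z in [('tab',217,136,.098),('bore',223,430,.086),('hole',610,479,.114),('jigL',90,64,.012),('jigR',740,64,.012)]:
    print(n,plane('wrist',M,[(215+u/4.4,155+v/4.4)],z)[0].round(4))
print(plane('wrist',M,[(210,170.5),(468,170.5)],.012).round(4))
s=sense();print(s['time_s'],s['tcp_pos'])
E
```

```text
tab [ 0.5178 -0.0505  0.098 ]
bore [ 0.6011 -0.0631  0.086 ]
hole [0.6172 0.036  0.114 ]
jigL [ 0.5058 -0.0933  0.012 ]
jigR [0.5346 0.1053 0.012 ]
[[ 0.502  -0.1278  0.012 ]
 [ 0.5524  0.2218  0.012 ]]
3.0833 [ 0.52671827 -0.03211737  0.27967386]
```

Request:
{"fn": "servo_tool", "kwargs": {
  "deltas": [
    {"tx":6,"ty":-19.5,"tz":100,"ax":0,"ay":0,"az":0,"claw":87},
    {"tx":6,"ty":-19.5,"tz":100,"ax":0,"ay":0,"az":0,"claw":87},
    {"tx":6,"ty":-19.5,"tz":100,"ax":0,"ay":0,"az":0,"claw":87},
    {"tx":6,"ty":-19.5,"tz":160,"ax":0,"ay":0,"az":0,"claw":60},
    {"tx":6,"ty":-19.5,"tz":185,"ax":0,"ay":0,"az":0,"claw":60},
    {"tx":6,"ty":-19.5,"tz":213,"ax":0,"ay":0,"az":0,"claw":60},
    {"tx":6,"ty":-19.5,"tz":213,"ax":0,"ay":0,"az":0,"claw":60},
    {"tx":6,"ty":-19.5,"tz":213,"ax":0,"ay":0,"az":0,"claw":60},
    {"tx":6,"ty":-19.5,"tz":213,"ax":0,"ay":0,"az":0,"claw":40},
    {"tx":6,"ty":-19.5,"tz":213,"ax":0,"ay":0,"az":0,"claw":30},
    {"tx":6,"ty":-19.5,"tz":213,"ax":0,"ay":0,"az":0,"claw":20},
    {"tx":6,"ty":-19.5,"tz":213,"ax":0,"ay":0,"az":0,"claw":10}
  ]
}}

```text
time_s: 4.08
tcp_pos: [0.5196, -0.0492, 0.0683]
ee_rot: [[-0.99, 0.144, 0.004], [0.144, 0.99, 0.001], [-0.003, 0.001, -1.0]]
wrist_force: [1.4, 0.3, -0.1]
gripper_width: 0.472
gripper_force: 0.0
```

Request:
{"fn": "servo_tool", "kwargs": {
  "deltas": [
    {"tx":0,"ty":0,"tz":0,"ax":0,"ay":0,"az":0,"claw":5},
    {"tx":0,"ty":0,"tz":0,"ax":0,"ay":0,"az":0,"claw":5},
    {"tx":0,"ty":0,"tz":0,"ax":0,"ay":0,"az":0,"claw":5},
    {"tx":0,"ty":0,"tz":0,"ax":0,"ay":0,"az":0,"claw":5}
  ]
}}

```text
time_s: 4.42
tcp_pos: [0.5186, -0.0495, 0.0668]
ee_rot: [[-0.99, 0.143, 0.0], [0.143, 0.99, -0.0], [-0.0, -0.0, -1.0]]
wrist_force: [-0.7, -0.1, 2.0]
gripper_width: 0.182
gripper_force: 30.0
```

Request:
{"fn": "servo_tool", "kwargs": {
  "deltas": [
    {"tx":0,"ty":10,"tz":0,"ax":0,"ay":0,"az":0,"claw":5},
    {"tx":0,"ty":20,"tz":0,"ax":0,"ay":0,"az":0,"claw":5},
    {"tx":0,"ty":30,"tz":0,"ax":0,"ay":0,"az":0,"claw":5},
    {"tx":0,"ty":40,"tz":0,"ax":0,"ay":0,"az":0,"claw":5},
    {"tx":0,"ty":50,"tz":0,"ax":0,"ay":0,"az":0,"claw":5},
    {"tx":0,"ty":60,"tz":0,"ax":0,"ay":0,"az":0,"claw":5},
    {"tx":0,"ty":70,"tz":0,"ax":0,"ay":0,"az":0,"claw":5},
    {"tx":0,"ty":80,"tz":0,"ax":0,"ay":0,"az":0,"claw":5},
    {"tx":0,"ty":85,"tz":0,"ax":0,"ay":0,"az":0,"claw":5},
    {"tx":0,"ty":90,"tz":0,"ax":0,"ay":0,"az":0,"claw":5},
    {"tx":0,"ty":93,"tz":0,"ax":0,"ay":0,"az":0,"claw":5},
    {"tx":0,"ty":96,"tz":0,"ax":0,"ay":0,"az":0,"claw":5}
  ]
}}

```text
time_s: 5.42
tcp_pos: [0.5327, 0.0466, 0.0668]
ee_rot: [[-0.99, 0.144, 0.001], [0.144, 0.99, 0.001], [-0.001, 0.001, -1.0]]
wrist_force: [-1.0, 0.8, 5.0]
gripper_width: 0.178
gripper_force: 30.0
```

Request:
{"fn": "servo_tool", "kwargs": {
  "deltas": [
    {"tx":0,"ty":0,"tz":0,"ax":0,"ay":0,"az":0,"claw":5},
    {"tx":0,"ty":0,"tz":0,"ax":0,"ay":0,"az":0,"claw":5},
    {"tx":0,"ty":0,"tz":0,"ax":0,"ay":0,"az":0,"claw":5}
  ]
}}

```text
time_s: 5.67
tcp_pos: [0.5328, 0.0471, 0.0668]
ee_rot: [[-0.99, 0.143, 0.001], [0.143, 0.99, 0.002], [-0.001, 0.002, -1.0]]
wrist_force: [-2.2, 4.6, 5.3]
gripper_width: 0.18
gripper_force: 30.0
```

Request:
{"fn": "servo_tool", "kwargs": {
  "deltas": [
    {"tx":0,"ty":1,"tz":0,"ax":0,"ay":0,"az":0,"claw":5},
    {"tx":0,"ty":2,"tz":0,"ax":0,"ay":0,"az":0,"claw":5},
    {"tx":0,"ty":3,"tz":0,"ax":0,"ay":0,"az":0,"claw":5},
    {"tx":0,"ty":3,"tz":0,"ax":0,"ay":0,"az":0,"claw":5},
    {"tx":0,"ty":3,"tz":0,"ax":0,"ay":0,"az":0,"claw":5}
  ]
}}

```text
time_s: 6.08
tcp_pos: [0.5329, 0.0479, 0.0667]
ee_rot: [[-0.99, 0.144, 0.0], [0.144, 0.99, -0.001], [-0.0, -0.001, -1.0]]
wrist_force: [0.1, -2.7, 6.2]
gripper_width: 0.179
gripper_force: 30.0
```

Request:
{"fn": "servo_tool", "kwargs": {
  "deltas": [
    {"tx":0,"ty":0,"tz":0,"ax":0,"ay":0,"az":0,"claw":60},
    {"tx":0,"ty":0,"tz":0,"ax":0,"ay":0,"az":0,"claw":60},
    {"tx":0,"ty":0,"tz":0,"ax":0,"ay":0,"az":0,"claw":60},
    {"tx":0,"ty":0,"tz":0,"ax":0,"ay":0,"az":0,"claw":60},
    {"tx":0,"ty":0,"tz":0,"ax":0,"ay":0,"az":0,"claw":60},
    {"tx":0,"ty":0,"tz":0,"ax":0,"ay":0,"az":0,"claw":60},
    {"tx":0,"ty":0,"tz":-40,"ax":0,"ay":0,"az":0,"claw":60},
    {"tx":0,"ty":0,"tz":-80,"ax":0,"ay":0,"az":0,"claw":60},
    {"tx":0,"ty":0,"tz":-120,"ax":0,"ay":0,"az":0,"claw":87},
    {"tx":0,"ty":0,"tz":-160,"ax":0,"ay":0,"az":0,"claw":87},
    {"tx":0,"ty":0,"tz":-200,"ax":0,"ay":0,"az":0,"claw":87},
    {"tx":0,"ty":0,"tz":-200,"ax":0,"ay":0,"az":0,"claw":87}
  ]
}}

```text
time_s: 7.08
tcp_pos: [0.5369, 0.0491, 0.276]
ee_rot: [[-0.99, 0.142, 0.017], [0.142, 0.99, 0.003], [-0.017, 0.006, -1.0]]
wrist_force: [1.4, 0.1, 0.9]
gripper_width: 0.91
gripper_force: 0.0
```

Request:
{"fn": "servo_tool", "kwargs": {
  "deltas": [
    {"tx":40,"ty":0,"tz":0,"ax":0,"ay":0,"az":0,"claw":87},
    {"tx":40,"ty":0,"tz":0,"ax":0,"ay":0,"az":0,"claw":87},
    {"tx":40,"ty":0,"tz":0,"ax":0,"ay":0,"az":0,"claw":87},
    {"tx":40,"ty":0,"tz":0,"ax":0,"ay":0,"az":0,"claw":87},
    {"tx":40,"ty":0,"tz":0,"ax":0,"ay":0,"az":0,"claw":87},
    {"tx":40,"ty":0,"tz":0,"ax":0,"ay":0,"az":0,"claw":87}
  ]
}}

```text
time_s: 7.58
tcp_pos: [0.4938, 0.0544, 0.2664]
ee_rot: [[-0.99, 0.144, 0.0], [0.144, 0.99, -0.0], [-0.0, -0.0, -1.0]]
wrist_force: [-0.4, -0.1, -0.4]
gripper_width: 1.001
gripper_force: 0.0
```

```bash
python3 - <<'E'
from m import *
M=T('wrist'); s=sense(); im=capture('wrist'); cv2.imwrite('pics/w2.png',im); np.save('w2.npy',M)
print(s['time_s'],s['tcp_pos'],max(abs(np.array(s['joint_velocities']))))
q=proj('wrist',M,[[.6165,.036,.114],[.533,.048,.098]]);print(q)
m=q.mean(0).astype(int); x0,y0=m[0]-90,max(m[1]-67,0); print(x0,y0)
cv2.imwrite('pics/w2c.png',cv2.resize(im[y0:y0+135,x0:x0+180],None,fx=4.4,fy=4.4,interpolation=2))
E
```

```text
7.5833 [0.4938006  0.05440098 0.2663743 ] 0.16637381347170851
[[282.06211836 304.77420657]
 [281.87427305 229.04953528]]
191 199
```

View pics/w2c.png

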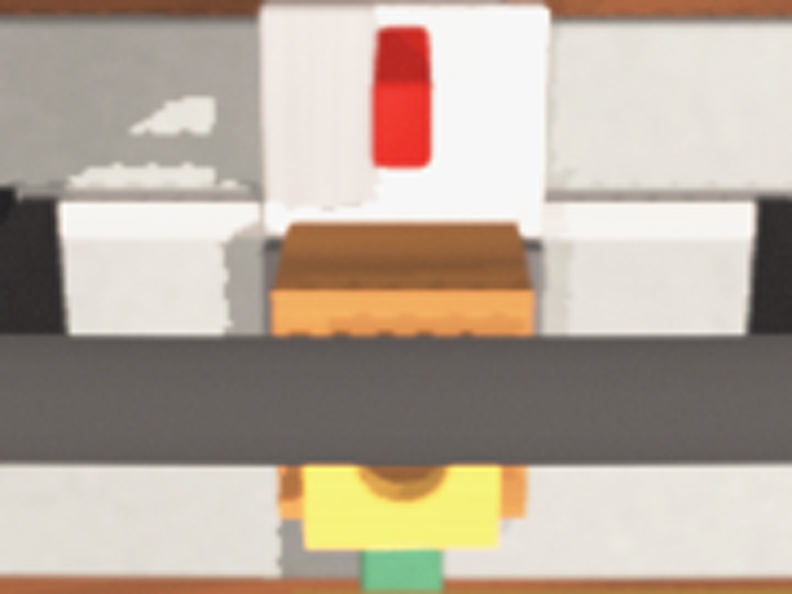

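```bash
python3 - <<'E'
from m import *
M=np.load('w2.npy'); gx=np.array([.9895,-.1444]); gy=np.array([.1444,.9895])
P=lambda u,v,z:plane('wrist',M,[(191+u/4.4,199+v/4.4)],z)[0][:2]
a=(P(304,548,.114)+P(500,548,.114))/2; b=(P(272,290,.086)+P(533,290,.086))/2; t=P(401.5,125,.098)
for n,p in [('hole',a-.025*gx),('bore',b+.035*gx),('tab->hole',t+.085*gx),('grip',np.array([.5328,.0475])+.085*gx),('hole1',np.array([.6172,.036])),('bore1+',np.array([.6011,-.0631])+.1*gy)]: print(n,p.round(4),(p@gx).round(4),(p@gy).round(4))
Ms=T('side'); Mc=T('scene')
for c,Q in [('side',Ms),('scene',Mc)]:
    cam=c; print(c,proj(c,Q,[[.6165,.036,.114]]))
# probe
print('cap side',plane('side',Ms,[(180+580/3,130+42/3)],.165),'scene',plane('scene',Mc,[(130+33/3,190+118/3)],.165))
E
```

```text
hole [0.6161 0.0364] 0.6044 0.125
bore [0.6158 0.0365] 0.6041 0.1251
tab->hole [0.6153 0.0364] 0.6036 0.1249
grip [0.6169 0.0352] 0.6053 0.1239
hole1 [0.6172 0.036 ] 0.6055 0.1247
bore1+ [0.6155 0.0359] 0.6039 0.1244
side [[256.06974055 209.31906053]]
scene [[307.66429162 209.36399436]]
cap side [[ 0.48992007 -0.40166047  0.165     ]] scene [[ 0.49967234 -0.41336021  0.165     ]]
```

Request:
{"fn": "servo_tool", "kwargs": {
  "deltas": [
    {"tx":-66,"ty":-456,"tz":-34,"ax":0,"ay":0,"az":0,"claw":87},
    {"tx":-66,"ty":-456,"tz":-34,"ax":0,"ay":0,"az":0,"claw":87},
    {"tx":-66,"ty":-456,"tz":-34,"ax":0,"ay":0,"az":0,"claw":87},
    {"tx":-66,"ty":-456,"tz":-34,"ax":0,"ay":0,"az":0,"claw":87},
    {"tx":-66,"ty":-456,"tz":-34,"ax":0,"ay":0,"az":0,"claw":87},
    {"tx":-66,"ty":-456,"tz":-34,"ax":0,"ay":0,"az":0,"claw":87},
    {"tx":-66,"ty":-456,"tz":-34,"ax":0,"ay":0,"az":0,"claw":87},
    {"tx":-66,"ty":-456,"tz":-34,"ax":0,"ay":0,"az":0,"claw":87},
    {"tx":-66,"ty":-456,"tz":-34,"ax":0,"ay":0,"az":0,"claw":87},
    {"tx":-66,"ty":-456,"tz":-34,"ax":0,"ay":0,"az":0,"claw":87},
    {"tx":-66,"ty":-456,"tz":-34,"ax":0,"ay":0,"az":0,"claw":87},
    {"tx":-66,"ty":-456,"tz":-34,"ax":0,"ay":0,"az":0,"claw":87}
  ]
}}

```text
time_s: 8.63
tcp_pos: [0.4924, -0.4128, 0.2989]
ee_rot: [[-0.989, 0.15, -0.001], [0.15, 0.989, -0.001], [0.001, -0.001, -1.0]]
wrist_force: [0.5, -0.1, 0.7]
gripper_width: 1.0
gripper_force: 0.0
```

Request:
{"fn": "servo_tool", "kwargs": {
  "deltas": [
    {"tx":0,"ty":0,"tz":0,"ax":0,"ay":0,"az":0,"claw":87},
    {"tx":0,"ty":0,"tz":0,"ax":0,"ay":0,"az":0,"claw":87},
    {"tx":0,"ty":0,"tz":0,"ax":0,"ay":0,"az":0,"claw":87}
  ]
}}

```text
time_s: 8.88
tcp_pos: [0.4931, -0.4056, 0.3003]
ee_rot: [[-0.99, 0.143, -0.0], [0.143, 0.99, 0.0], [0.0, 0.0, -1.0]]
wrist_force: [-0.3, 0.0, -0.2]
gripper_width: 0.999
gripper_force: 0.0
```

```bash
python3 - <<'E'
from m import *
M=T('wrist'); s=sense(); im=capture('wrist'); cv2.imwrite('pics/w3.png',im); np.save('w3.npy',M)
print(s['time_s'],s['tcp_pos'],np.round(s['ee_rot'],3).tolist())
q=proj('wrist',M,[[.494,-.407,.165],[.494,-.407,.1]]);print(q)
print(rec('probe','wrist',M),rec('stand','wrist',M))
m=q.mean(0).astype(int); x0,y0=max(m[0]-90,0),max(m[1]-67,0); print(x0,y0)
cv2.imwrite('pics/w3c.png',cv2.resize(im[y0:y0+135,x0:x0+180],None,fx=4.4,fy=4.4,interpolation=2))
E
```

```text
8.8833 [ 0.49313311 -0.40557005  0.30034246] [[-0.99, 0.143, -0.0], [0.143, 0.99, 0.0], [0.0, 0.0, -1.0]]
[[281.00126677 202.21239999]
 [281.35270883 188.64679547]]
[(0.28, [0.4751, -0.2552, 0.0441])] [(0.92, [0.4707, -0.4026, 0.0972])]
191 128
```

View pics/w3c.png

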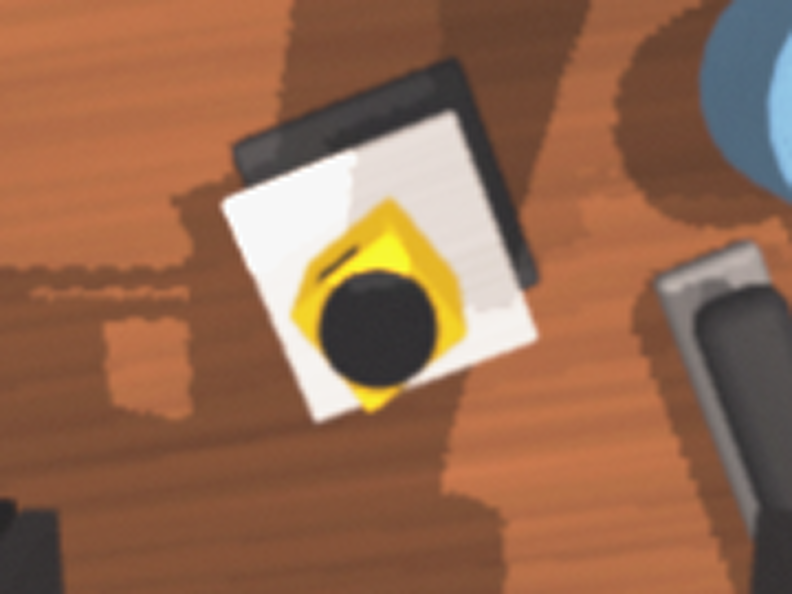

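```bash
python3 - <<'E'
from m import *
from scipy.optimize import least_squares
M=np.load('w3.npy'); R=M[:3,:3]
ob=np.array([(466,332),(373,412),(388,199),(463,278),(379,329)])/4.4+[191,128]
def model(p):
    c=np.array(p[:2]); D=lambda k:c+.0212*np.array([np.cos(p[2]+k*np.pi/2),np.sin(p[2]+k*np.pi/2)])
    # k=0: image right (world +y-ish), 1: image up (-x), 3: image down
    return proj('wrist',M,[[*D(0),.16],[*D(3),.16],[*D(1),.1],[*D(0),.1],[*c,.165]])
r=least_squares(lambda p:(model(p)-ob).ravel(),[.494,-.407,np.pi/2])
print(r.x,np.degrees(r.x[2]),(model(r.x)-ob).round(1).tolist())
p=r.x;c=p[:2];print('left corner pred',[((proj('wrist',M,[[*(c+.0212*np.array([np.cos(p[2]+np.pi),np.sin(p[2]+np.pi)])),z]])-[191,128])*4.4).round(0) for z in(.1,.16)])
st=plane('wrist',M,np.array([(222,204),(455,112),(538,340),(318,422)])/4.4+[191,128],.1); print('stand',st.mean(0),'cap',plane('wrist',M,[(191+379/4.4,128+329/4.4)],.165))
s=sense();Rt=np.array(s['ee_rot']);print('tool y ang',np.degrees(np.arctan2(Rt[1,1],Rt[0,1])),s['joints'])
E
```

```text
[ 0.49452068 -0.41132795  1.35370922] 77.56182479770943 [[1.4, 0.2], [-0.5, 1.0], [-0.2, -1.7], [-0.3, -0.3], [-0.5, 0.6]]
left corner pred [array([[301., 265.]]), array([[282., 319.]])]
stand [ 0.49488466 -0.41095162  0.1       ] cap [[ 0.49401678 -0.41076823  0.165     ]]
tool y ang 81.84916452903279 [-2.49006247e+01  2.11418237e+01  1.02120245e+01 -4.88739397e-03
 -7.90354212e+01 -7.32492810e+01]
```

Request:
{"fn": "servo_tool", "kwargs": {
  "deltas": [
    {"tx":-2,"ty":-5,"tz":0,"ax":0,"ay":0,"az":-0.718,"claw":87},
    {"tx":-2,"ty":-5,"tz":0,"ax":0,"ay":0,"az":-0.718,"claw":87},
    {"tx":-2,"ty":-5,"tz":0,"ax":0,"ay":0,"az":-0.718,"claw":87},
    {"tx":-2,"ty":-5,"tz":0,"ax":0,"ay":0,"az":-0.718,"claw":87},
    {"tx":-2,"ty":-5,"tz":0,"ax":0,"ay":0,"az":-0.718,"claw":87},
    {"tx":-2,"ty":-5,"tz":0,"ax":0,"ay":0,"az":-0.718,"claw":87},
    {"tx":-2,"ty":-5,"tz":50,"ax":0,"ay":0,"az":-0.718,"claw":87},
    {"tx":-2,"ty":-5,"tz":80,"ax":0,"ay":0,"az":-0.718,"claw":87},
    {"tx":-2,"ty":-5,"tz":80,"ax":0,"ay":0,"az":-0.718,"claw":87},
    {"tx":-2,"ty":-5,"tz":80,"ax":0,"ay":0,"az":-0.718,"claw":87}
  ]
}}

```text
time_s: 9.87
tcp_pos: [0.4936, -0.4107, 0.2194]
ee_rot: [[-0.839, -0.544, -0.004], [-0.544, 0.839, 0.001], [0.003, 0.003, -1.0]]
wrist_force: [0.6, 0.4, 0.4]
gripper_width: 1.001
gripper_force: 0.0
```

```bash
python3 - <<'E'
from m import *
M=T('wrist'); s=sense(); im=capture('wrist'); cv2.imwrite('pics/w4.png',im); np.save('w4.npy',M)
R=np.array(s['ee_rot']);print(s['time_s'],s['tcp_pos'],R.round(3).tolist(), R.T@(np.array([.4943,-.411,.106])-s['tcp_pos'])*1000)
cv2.imwrite('pics/w4c.png',cv2.resize(im[130:265,190:370],None,fx=4.4,fy=4.4,interpolation=2))
E
```

```text
9.8667 [ 0.49357672 -0.41066975  0.21943125] [[-0.839, -0.544, -0.004], [-0.544, 0.839, 0.001], [0.003, 0.003, -1.0]] [ -0.75768304  -1.06265898 113.42652787]
```

View pics/w4c.png

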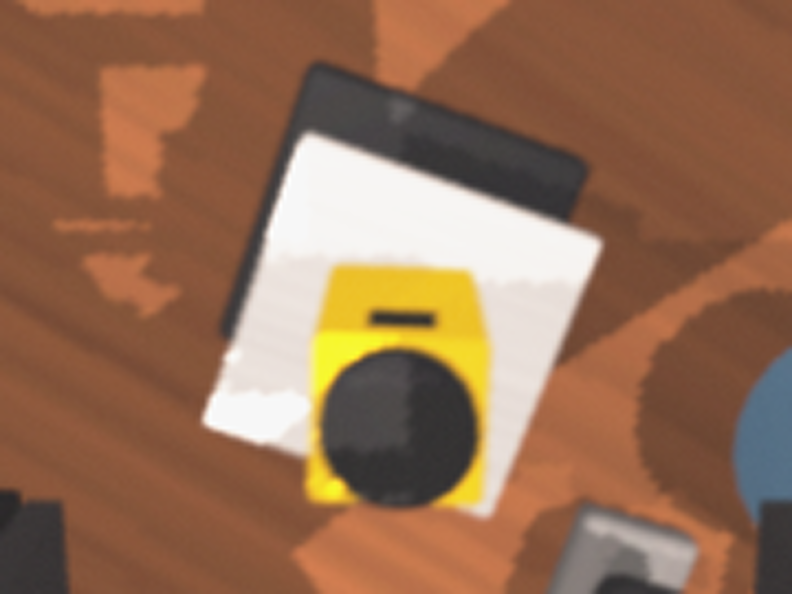

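```bash
python3 - <<'E'
from m import *
M=np.load('w4.npy')
a=plane('wrist',M,[(190+400/4.4,130+428/4.4)],.165)[0];b=plane('wrist',M,np.array([(315,333),(490,340),(482,506),(307,498)])/4.4+[190,130],.16).mean(0);print(a,b)
s=sense();R=np.array(s['ee_rot']);p=(a+b)/2;p[2]=.106;print(s['tcp_pos'],R.T@(p-s['tcp_pos'])*1000)
E
```

```text
[ 0.4938322  -0.41191943  0.165     ] [ 0.49429271 -0.41193787  0.16      ]
[ 0.49501989 -0.41185899  0.22222467] [  0.77058822   0.7090809  116.22391768]
```

Request:
{"fn": "servo_tool", "kwargs": {
  "deltas": [
    {"tx":0.8,"ty":0.7,"tz":30,"ax":0,"ay":0,"az":0.03,"claw":87},
    {"tx":0.8,"ty":0.7,"tz":60,"ax":0,"ay":0,"az":0.03,"claw":87},
    {"tx":0.8,"ty":0.7,"tz":85,"ax":0,"ay":0,"az":0.03,"claw":87},
    {"tx":0.8,"ty":0.7,"tz":100,"ax":0,"ay":0,"az":0.03,"claw":87},
    {"tx":0.8,"ty":0.7,"tz":114,"ax":0,"ay":0,"az":0.03,"claw":87},
    {"tx":0.8,"ty":0.7,"tz":114,"ax":0,"ay":0,"az":0.03,"claw":87},
    {"tx":0.8,"ty":0.7,"tz":114,"ax":0,"ay":0,"az":0.03,"claw":87},
    {"tx":0.8,"ty":0.7,"tz":114,"ax":0,"ay":0,"az":0.03,"claw":60},
    {"tx":0.8,"ty":0.7,"tz":114,"ax":0,"ay":0,"az":0.03,"claw":45},
    {"tx":0.8,"ty":0.7,"tz":114,"ax":0,"ay":0,"az":0.03,"claw":38},
    {"tx":0.8,"ty":0.7,"tz":114,"ax":0,"ay":0,"az":0.03,"claw":30},
    {"tx":0.8,"ty":0.7,"tz":114,"ax":0,"ay":0,"az":0.03,"claw":20}
  ]
}}

```text
time_s: 10.92
tcp_pos: [0.4934, -0.4117, 0.1072]
ee_rot: [[-0.856, -0.517, 0.001], [-0.517, 0.856, -0.0], [-0.001, -0.001, -1.0]]
wrist_force: [0.5, 1.2, -0.5]
gripper_width: 0.706
gripper_force: 0.0
```

Request:
{"fn": "servo_tool", "kwargs": {
  "deltas": [
    {"tx":0,"ty":0,"tz":0,"ax":0,"ay":0,"az":0,"claw":15},
    {"tx":0,"ty":0,"tz":0,"ax":0,"ay":0,"az":0,"claw":15},
    {"tx":0,"ty":0,"tz":0,"ax":0,"ay":0,"az":0,"claw":15},
    {"tx":0,"ty":0,"tz":0,"ax":0,"ay":0,"az":0,"claw":15},
    {"tx":0,"ty":0,"tz":0,"ax":0,"ay":0,"az":0,"claw":15}
  ]
}}

```text
time_s: 11.33
tcp_pos: [0.4933, -0.4116, 0.1065]
ee_rot: [[-0.856, -0.517, 0.0], [-0.517, 0.856, -0.0], [0.0, -0.0, -1.0]]
wrist_force: [0.1, -0.1, -0.2]
gripper_width: 0.342
gripper_force: 30.0
```

Request:
{"fn": "servo_tool", "kwargs": {
  "deltas": [
    {"tx":0,"ty":0,"tz":-15,"ax":0,"ay":0,"az":0,"claw":15},
    {"tx":0,"ty":0,"tz":-35,"ax":0,"ay":0,"az":0,"claw":15},
    {"tx":0,"ty":0,"tz":-60,"ax":0,"ay":0,"az":0,"claw":15},
    {"tx":0,"ty":0,"tz":-85,"ax":0,"ay":0,"az":0,"claw":15},
    {"tx":0,"ty":0,"tz":-110,"ax":0,"ay":0,"az":0,"claw":15},
    {"tx":0,"ty":0,"tz":-130,"ax":0,"ay":0,"az":0,"claw":15},
    {"tx":0,"ty":0,"tz":-145,"ax":0,"ay":0,"az":0,"claw":15},
    {"tx":0,"ty":0,"tz":-145,"ax":0,"ay":0,"az":0,"claw":15},
    {"tx":0,"ty":0,"tz":-145,"ax":0,"ay":0,"az":0,"claw":15},
    {"tx":0,"ty":0,"tz":-145,"ax":0,"ay":0,"az":0,"claw":15}
  ]
}}

```text
time_s: 12.17
tcp_pos: [0.4924, -0.4108, 0.2494]
ee_rot: [[-0.856, -0.517, -0.003], [-0.517, 0.856, 0.003], [0.001, 0.004, -1.0]]
wrist_force: [-0.3, -0.7, -2.9]
gripper_width: 0.341
gripper_force: 30.0
```

```bash
python3 - <<'E'
from m import *
s=sense();R=np.array(s['ee_rot']);print(s['time_s'],s['tcp_pos'],R.round(3).tolist(),s['gripper_width'],R.T@(np.array([.6159,.0356,.2515])-s['tcp_pos'])*1000)
E
```

```text
12.1667 [ 0.49237387 -0.41080799  0.24939357] [[-0.856, -0.517, -0.003], [-0.517, 0.856, 0.003], [0.001, 0.004, -1.0]] 0.34082784649191383 [-336.53696119  318.25214451   -1.29710217]
```

Request:
{"fn": "servo_tool", "kwargs": {
  "deltas": [
    {"tx":-8,"ty":8,"tz":0,"ax":0,"ay":0,"az":0,"claw":15},
    {"tx":-25,"ty":24,"tz":0,"ax":0,"ay":0,"az":0,"claw":15},
    {"tx":-50,"ty":47,"tz":0,"ax":0,"ay":0,"az":0,"claw":15},
    {"tx":-76,"ty":72,"tz":0,"ax":0,"ay":0,"az":0,"claw":15},
    {"tx":-102,"ty":96,"tz":0,"ax":0,"ay":0,"az":0,"claw":15},
    {"tx":-128,"ty":121,"tz":0,"ax":0,"ay":0,"az":0,"claw":15},
    {"tx":-154,"ty":146,"tz":0,"ax":0,"ay":0,"az":0,"claw":15},
    {"tx":-180,"ty":170,"tz":0,"ax":0,"ay":0,"az":0,"claw":15},
    {"tx":-206,"ty":195,"tz":0,"ax":0,"ay":0,"az":0,"claw":15},
    {"tx":-232,"ty":219,"tz":0,"ax":0,"ay":0,"az":0,"claw":15},
    {"tx":-258,"ty":244,"tz":0,"ax":0,"ay":0,"az":0,"claw":15},
    {"tx":-280,"ty":265,"tz":0,"ax":0,"ay":0,"az":0,"claw":15}
  ]
}}

```text
time_s: 13.17
tcp_pos: [0.5951, -0.0369, 0.25]
ee_rot: [[-0.855, -0.518, -0.003], [-0.518, 0.855, 0.0], [0.002, 0.001, -1.0]]
wrist_force: [-0.2, 0.5, -2.5]
gripper_width: 0.342
gripper_force: 30.0
```

Request:
{"fn": "servo_tool", "kwargs": {
  "deltas": [
    {"tx":-20,"ty":19,"tz":0,"ax":0,"ay":0,"az":0,"claw":15},
    {"tx":-36,"ty":34,"tz":0,"ax":0,"ay":0,"az":0,"claw":15},
    {"tx":-48,"ty":46,"tz":0,"ax":0,"ay":0,"az":0,"claw":15},
    {"tx":-55,"ty":52,"tz":0,"ax":0,"ay":0,"az":0,"claw":15},
    {"tx":-56,"ty":53,"tz":0,"ax":0,"ay":0,"az":0,"claw":15},
    {"tx":-56,"ty":53,"tz":0,"ax":0,"ay":0,"az":0,"claw":15},
    {"tx":-56,"ty":53,"tz":0,"ax":0,"ay":0,"az":0,"claw":15},
    {"tx":-56,"ty":53,"tz":0,"ax":0,"ay":0,"az":0,"claw":15},
    {"tx":-56,"ty":53,"tz":0,"ax":0,"ay":0,"az":0,"claw":15},
    {"tx":-56,"ty":53,"tz":0,"ax":0,"ay":0,"az":0,"claw":15}
  ]
}}

```text
time_s: 14.0
tcp_pos: [0.616, 0.0335, 0.2517]
ee_rot: [[-0.856, -0.516, 0.0], [-0.516, 0.856, 0.0], [-0.0, -0.0, -1.0]]
wrist_force: [0.3, 0.3, -2.4]
gripper_width: 0.347
gripper_force: 30.0
```

```bash
python3 - <<'E'
from m import *
s=sense();R=np.array(s['ee_rot']);p=np.array(s['tcp_pos']);print(s['time_s'],p,R.round(3).tolist(),s['gripper_width'])
tip=p+R[:,2]*.0885; out=[]
for c in ['side','scene']:
    M=T(c); im=capture(c); cv2.imwrite(f'pics/{c}5.png',im)
    q=proj(c,M,[tip,[.6159,.0356,.114]]); print(c,q.round(1).tolist())
    x0,y0=(q.mean(0)-[44,48]).astype(int); print(x0,y0)
    out.append(cv2.resize(im[y0:y0+96,x0:x0+66],None,fx=6,fy=6,interpolation=2))
cv2.imwrite('pics/ins5.png',np.hstack(out)); print(np.hstack(out).shape)
E
```

```text
14.0 [0.61602754 0.03354652 0.25170323] [[-0.856, -0.516, 0.0], [-0.516, 0.856, 0.0], [-0.0, -0.0, -1.0]] 0.3469190223260769
side [[255.6, 196.4], [256.3, 209.3]]
211 154
scene [[307.6, 195.3], [307.4, 209.3]]
263 154
(576, 792, 3)
```

View pics/ins5.png

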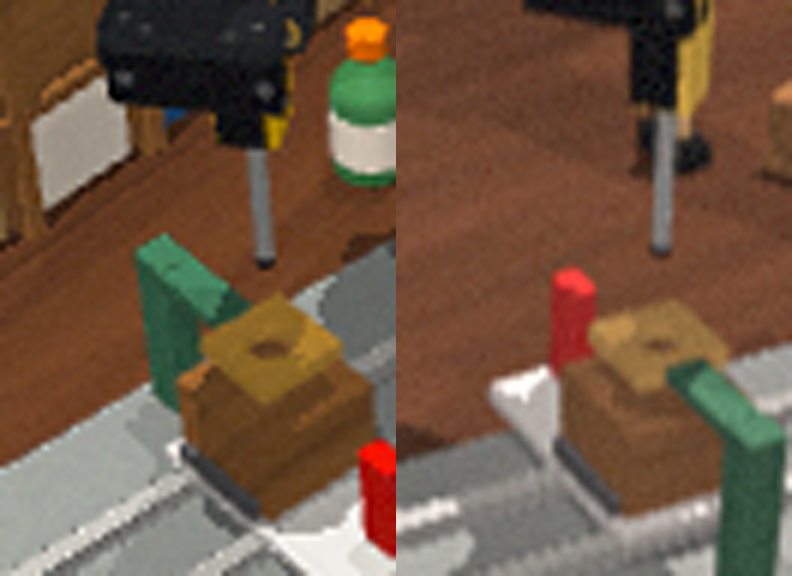

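```bash
python3 - <<'E'
from m import *
from scipy.optimize import least_squares
s=sense();R=np.array(s['ee_rot']);p=np.array(s['tcp_pos'])
tip=p+R[:,2]*.0885; H=np.array([.6159,.0356,.114]); gx=np.array([.9895,-.1444,0]); gy=np.array([.1444,.9895,0])
box=np.array([H+a*.025*gx+b*.025*gy+[0,0,-c*.01] for a in(-1,1) for b in(-1,1) for c in(0,1)])
th=np.linspace(0,2*np.pi,24)
cyl=np.array([tip+[.0045*np.cos(t),.0045*np.sin(t),z] for t in th for z in(0,.045)])
S=8
def hull(q,o):
    m=np.zeros((110*S,110*S),np.uint8); h=cv2.convexHull(((q-o+.5)*S).astype(np.float32)).astype(int); cv2.fillConvexPoly(m,h,255); return cv2.resize(m,(110,110),interpolation=cv2.INTER_AREA)/255.
for c in ['side','scene']:
    M=T(c); im=cv2.imread(f'pics/{c}5.png'); q0=proj(c,M,[H])[0]; o=(q0-[55,60]).astype(int)
    hsv=cv2.cvtColor(im[o[1]:o[1]+110,o[0]:o[0]+110],cv2.COLOR_BGR2HSV)
    h,sa,v=[hsv[...,i].astype(int) for i in range(3)]
    brass=((h>=18)&(h<=30)&(sa>100)&(v>70)).astype(float)
    steel=((sa<60)&(v>70)&(v<200)).astype(float)
    for n,P,mask in [('plate',box,brass),('stem',cyl,steel)]:
        q=proj(c,M,P); m0=hull(q,o); roi=cv2.dilate(m0,np.ones((9,9)))>0
        best=max(((hull(q+[dx,dy],o)*(2*mask-1)*roi).sum(),dx,dy) for dx in np.arange(-4,4.1,.25) for dy in np.arange(-4,4.1,.25))
        print(c,n,best,m0.sum().round(1),(mask*roi).sum())
    print(((proj(c,M,[H+.001*gx,H+.001*gy,H+[0,0,.001]])-q0)).round(3).tolist())
E
```

```text
side plate (np.float64(191.05490196078432), np.float64(-0.75), np.float64(1.0)) 257.6 235.0
side stem (np.float64(29.113725490196078), np.float64(-0.75), np.float64(-1.0)) 45.1 48.0
[[-0.213, -0.17], [-0.264, 0.158], [-0.022, -0.249]]
scene plate (np.float64(-169.74117647058824), np.float64(-1.75), np.float64(0.0)) 231.7 33.0
scene stem (np.float64(41.87843137254902), np.float64(-1.0), np.float64(-4.0)) 49.0 60.0
[[0.176, 0.168], [0.293, -0.087], [0.014, -0.284]]
```

```bash
python3 - <<'E'
from m import *
im=cv2.imread('pics/scene5.png'); h=cv2.cvtColor(im,cv2.COLOR_BGR2HSV)
for y in range(203,222,2): print(y,[tuple(int(t) for t in h[y,x]) for x in range(293,322,3)])
im=cv2.imread('pics/side5.png');g=cv2.cvtColor(im,cv2.COLOR_BGR2HSV)
for y in range(180,201,2): print(y,[tuple(int(t) for t in g[y,x]) for x in range(250,261)])
for y in range(174,199,3): print(y,[tuple(int(t) for t in h[y,x]) for x in range(302,313)])
E
```

```text
203 [(1, 189, 178), (5, 160, 123), (10, 148, 112), (10, 146, 112), (10, 155, 112), (12, 148, 121), (11, 143, 123), (10, 143, 121), (9, 140, 126), (11, 143, 121)]
205 [(1, 191, 151), (6, 162, 126), (11, 141, 116), (12, 144, 124), (16, 137, 143), (17, 151, 144), (15, 148, 138), (11, 142, 122), (8, 139, 125), (11, 147, 118)]
207 [(1, 197, 154), (13, 149, 157), (16, 145, 174), (17, 144, 170), (17, 147, 153), (18, 145, 151), (17, 139, 154), (14, 163, 114), (11, 149, 115), (10, 150, 114)]
209 [(0, 200, 154), (18, 144, 165), (16, 151, 188), (16, 145, 171), (17, 146, 155), (17, 148, 157), (17, 146, 148), (17, 139, 154), (12, 139, 123), (10, 141, 119)]
211 [(1, 208, 152), (16, 146, 148), (17, 144, 170), (16, 140, 149), (15, 149, 106), (13, 140, 115), (18, 141, 150), (17, 142, 151), (16, 145, 146), (10, 150, 104)]
213 [(3, 185, 149), (12, 149, 128), (17, 138, 142), (16, 149, 151), (17, 150, 150), (17, 149, 152), (18, 133, 138), (18, 131, 127), (17, 146, 161), (11, 84, 118)]
215 [(13, 140, 129), (13, 152, 109), (16, 144, 119), (17, 143, 150), (17, 150, 153), (27, 90, 88), (75, 98, 73), (74, 110
[... 3274 characters left out ...]

189 [(10, 151, 125), (10, 144, 124), (9, 155, 123), (10, 110, 118), (17, 14, 125), (8, 8, 127), (38, 8, 134), (8, 118, 121), (11, 152, 119), (10, 141, 119), (10, 140, 118)]
192 [(11, 136, 114), (10, 147, 113), (11, 147, 113), (12, 110, 114), (15, 12, 123), (12, 10, 129), (12, 48, 116), (10, 132, 120), (10, 153, 120), (10, 141, 123), (9, 146, 119)]
195 [(11, 146, 122), (10, 157, 122), (10, 159, 119), (12, 129, 77), (90, 7, 72), (108, 15, 83), (11, 53, 82), (10, 147, 118), (10, 146, 122), (9, 153, 118), (9, 147, 120)]
198 [(11, 141, 121), (11, 150, 121), (10, 146, 122), (9, 141, 121), (10, 133, 123), (9, 144, 119), (10, 134, 120), (10, 150, 119), (11, 137, 115), (11, 154, 111), (9, 145, 109)]
```

```bash
cat > fit.py <<'E'
from m import *
gx=np.array([.9895,-.1444,0]); gy=np.array([.1444,.9895,0]); S=8
def hull(q,o):
    m=np.zeros((110*S,110*S),np.uint8); cv2.fillConvexPoly(m,cv2.convexHull(((q-o+.5)*S).astype(np.float32)).astype(int),255); return cv2.resize(m,(110,110),interpolation=cv2.INTER_AREA)/255.
def axis(c,im,tip,z0=.006,z1=.04,n=12):
    """col offset of the visible stem axis from the predicted one, vs height"""
    M=T(c); q=proj(c,M,[tip+[0,0,z] for z in np.linspace(z0,z1,n)]); out=[]
    sa=cv2.cvtColor(im,cv2.COLOR_BGR2HSV)[...,1].astype(float)
    for u,v in q:
        xs=np.arange(int(u)-7,int(u)+8); r=sa[int(round(v)),xs]; w=np.clip(np.median(r)-r-15,0,None); w[abs(xs-u)>5]=0
        out.append((w*xs).sum()/max(w.sum(),1)-u)
    return np.array(out).round(2)
def plate(c,im,H,hmin):
    M=T(c); q0=proj(c,M,[H])[0]; o=(q0-[55,60]).astype(int)
    h,s,v=cv2.split(cv2.cvtColor(im[o[1]:o[1]+110,o[0]:o[0]+110],cv2.COLOR_BGR2HSV).astype(int).astype(np.float32))
    mask=((h>=hmin)&(h<=32)&(s>90)&(v>70)).astype(float)
    if c=='scene': mask=((h>=hmin)&(h<=22)&(s>90)&(v>122)).astype(float)
    q=proj(c,M,[H+a*.025*gx+b*.025*gy+[0,0,-.01*k] for a in(-1,1) for b in(-1,1) for k in((0,1) if c=='side' else (0,))])
    roi=cv2.dilate(hull(q,o),np.ones((9,9)))>0
    f=lambda dx,dy:((hull(q+[dx,dy],o)-mask)**2*roi).sum()
    return sorted((round(f(a,b),1),a,b) for a in np.arange(-4,4.1,.25) for b in np.arange(-4,4.1,.25))[:4]
E
python3 - <<'E'
from fit import *
s=sense();R=np.array(s['ee_rot']);tip=np.array(s['tcp_pos'])+R[:,2]*.0885; H=np.array([.6159,.0356,.114]); print(tip)
for c in ['side','scene']:
    im=cv2.imread(f'pics/{c}5.png'); print(c,axis(c,im,tip).tolist()); print(plate(c,im,H,15.5))
    im0=cv2.imread(f'pics/{c}0.png'); print('initial pic',plate(c,im0,H,15.5))
E
```

```text
[0.61611802 0.03385491 0.16317159]
side [-0.79, -0.67, -0.84, -0.83, -0.76, -0.67, -0.69, -0.86, -0.89, -0.83, -0.76, -0.77]
[(np.float64(38.9), np.float64(-0.75), np.float64(1.0)), (np.float64(39.7), np.float64(-0.75), np.float64(1.25)), (np.float64(40.3), np.float64(-1.0), np.float64(1.0)), (np.float64(40.5), np.float64(-0.5), np.float64(1.0))]
initial pic [(np.float64(30.2), np.float64(-0.75), np.float64(0.75)), (np.float64(31.7), np.float64(-0.5), np.float64(0.75)), (np.float64(31.9), np.float64(-1.0), np.float64(0.75)), (np.float64(32.2), np.float64(-0.75), np.float64(0.5))]
scene [-0.98, -1.03, -1.08, -1.08, -1.09, -1.04, -1.03, -1.07, -1.08, -1.03, -1.04, -1.02]
[(np.float64(44.5), np.float64(-1.75), np.float64(1.0)), (np.float64(44.6), np.float64(-1.75), np.float64(0.75)), (np.float64(44.6), np.float64(-1.5), np.float64(1.0)), (np.float64(45.0), np.float64(-1.5), np.float64(0.75))]
initial pic [(np.float64(48.1), np.float64(-1.5), np.float64(0.5)), (np.float64(48.2), np.float64(-1.75), np.float64(0.5)), (np.float64(48.4), np.float64(-1.75), np.float64(0.75)), (np.float64(48.4), np.float64(-1.25), np.float64(0.5))]
```

Request:
{"fn": "servo_tool", "kwargs": {
  "deltas": [
    {"tx":-0.6,"ty":1.4,"tz":8,"ax":0,"ay":0,"az":0,"claw":15},
    {"tx":-0.6,"ty":1.4,"tz":20,"ax":0,"ay":0,"az":0,"claw":15},
    {"tx":-0.6,"ty":1.4,"tz":30,"ax":0,"ay":0,"az":0,"claw":15},
    {"tx":-0.6,"ty":1.4,"tz":38,"ax":0,"ay":0,"az":0,"claw":15},
    {"tx":-0.6,"ty":1.4,"tz":42,"ax":0,"ay":0,"az":0,"claw":15},
    {"tx":-0.6,"ty":1.4,"tz":42,"ax":0,"ay":0,"az":0,"claw":15},
    {"tx":-0.6,"ty":1.4,"tz":42,"ax":0,"ay":0,"az":0,"claw":15},
    {"tx":-0.6,"ty":1.4,"tz":42,"ax":0,"ay":0,"az":0,"claw":15},
    {"tx":-0.6,"ty":1.4,"tz":42,"ax":0,"ay":0,"az":0,"claw":15},
    {"tx":-0.6,"ty":1.4,"tz":42,"ax":0,"ay":0,"az":0,"claw":15}
  ]
}}

```text
time_s: 14.93
tcp_pos: [0.6163, 0.036, 0.2101]
ee_rot: [[-0.856, -0.517, 0.001], [-0.517, 0.856, 0.0], [-0.001, -0.0, -1.0]]
wrist_force: [0.3, -0.1, -2.3]
gripper_width: 0.345
gripper_force: 30.0
```

```bash
python3 - <<'E'
from fit import *
s=sense();R=np.array(s['ee_rot']);tip=np.array(s['tcp_pos'])+R[:,2]*.0885; H=np.array([.6159,.0356,.114]); print(s['time_s'],tip)
for c in ['side','scene']:
    M=T(c); im=capture(c); cv2.imwrite(f'pics/{c}6.png',im); q=proj(c,M,[tip,H]); print(c,q.round(1).tolist(),axis(c,im,tip).tolist())
    g=cv2.cvtColor(im,cv2.COLOR_BGR2HSV); x,y=np.round(q.mean(0)).astype(int)
    print('x',x-9,'y',y-10)
    for r in range(y-10,y+11): print(r,' '.join('%3d/%2d'%(g[r,k,2],g[r,k,0]) if g[r,k,1]>60 else '%3d..'%g[r,k,2] for k in range(x-9,x+10)))
E
```

```text
14.9333 [0.61636375 0.03604902 0.12162471]
side [[255.9, 207.4], [256.3, 209.3]] [-0.87, -0.89, 0.45, 0.52, 0.22, -0.71, -0.99, -0.95, -0.88, -0.82, -0.89, -0.95]
x 247 y 198
198 117/12 115/12 110/11 107/11 104/12 105/ 9 108.. 112.. 111.. 101/11 112/11 109/12 111/11 115/11 116/13 114/11 107/13 107/14  99/13
199 122/10 110/11 107/13 106/10 104/10 103/10 100/11 110.. 108.. 103/12 112/13 112/10 117/12 119/10 115/11 105/10 105/13 102/12  67/ 9
200 104/57  89/15 107/11 107/13 104/12 103/11 105/13 112.. 107.. 106/11 113/11 116/11 118/11 110/12 102/12 106/13 111/10 111/ 9  89..
201 118/75  70/66  90/12 109/11 112/11 109/11 105/11 114.. 110.. 113/11 117/11 119/11 113/11 107/11 104/11 114/11 145.. 174.. 103..
202 119/72  68/75  75/72  81/19 117/11 111/11 107/11 112.. 107.. 109/11 124/14 108/11 106/12 104/11 112.. 179.. 169.. 158.. 100..
203  70/73  67/76  74/73  75/71  84/18 112/10 105/11 112.. 106.. 122/18 148/19 124/16 118/12 138.. 170.. 166.. 164.. 156.. 101..
204 116/72  70/75  72/74  73/73  73/73  70/37 102/12 108.. 111.. 110.. 145/20 143/19 151/17 164.. 163.. 150..  94.. 102.. 103..
205
[... 4171 characters left out ...]
/16 158/17 159/17
214 137/17 144/16 144/18 147/16 152/17 151/17 151/17 148/18 152/17 136/19 127/19 101/24  87/29  85/34  76/66  79/49 128/19 158/18 159/16
215 120/15 140/16 148/16 147/17 150/17 154/16 154/16 156/17 146/17  94/28  88/53  76/71  73/71  74/72  71/74  74/74 109/55 131/23 145/16
216 106/13 120/15 138/16 145/17 151/17 159/17 156/17 157/17 133/19  79/55  76/77  76/75  78/73  75/78  75/72 102/69 128/73 124/62 111..
217 107/12 104/13 125/15 142/15 147/17 160/16 159/17 160/16 133/17  79/44  74/74  76/73  72/72  75/72  81/68 127/69 131/70 130/70 117/65
218 112/13 103/12 103/14 118/15 146/17 144/17 147/16 140/16 124/16  92/18  78..  79/71  74/73  79/74 108/71 129/71 129/70 128/71 128/73
```

Request:
{"fn": "servo_tool", "kwargs": {
  "deltas": [
    {"tx":1,"ty":0,"tz":0,"ax":0,"ay":0,"az":0,"claw":15},
    {"tx":1,"ty":0,"tz":0,"ax":0,"ay":0,"az":0,"claw":15},
    {"tx":1,"ty":0,"tz":0,"ax":0,"ay":0,"az":0,"claw":15},
    {"tx":1,"ty":0,"tz":3,"ax":0,"ay":0,"az":0,"claw":15},
    {"tx":1,"ty":0,"tz":7,"ax":0,"ay":0,"az":0,"claw":15},
    {"tx":1,"ty":0,"tz":11,"ax":0,"ay":0,"az":0,"claw":15},
    {"tx":1,"ty":0,"tz":15,"ax":0,"ay":0,"az":0,"claw":15},
    {"tx":1,"ty":0,"tz":19,"ax":0,"ay":0,"az":0,"claw":15},
    {"tx":1,"ty":0,"tz":23,"ax":0,"ay":0,"az":0,"claw":15},
    {"tx":1,"ty":0,"tz":27,"ax":0,"ay":0,"az":0,"claw":15},
    {"tx":1,"ty":0,"tz":29,"ax":0,"ay":0,"az":0,"claw":15},
    {"tx":1,"ty":0,"tz":29,"ax":0,"ay":0,"az":0,"claw":15}
  ]
}}

```text
time_s: 16.03
tcp_pos: [0.6147, 0.0353, 0.1797]
ee_rot: [[-0.856, -0.517, -0.001], [-0.517, 0.856, -0.0], [0.001, 0.0, -1.0]]
wrist_force: [-0.5, 0.1, -2.5]
gripper_width: 0.342
gripper_force: 30.0
```

```bash
python3 - <<'E'
from fit import *
H=np.array([.6159,.0356,.114])
for i in range(2):
  for c in ['side','scene']:
    s=sense();R=np.array(s['ee_rot']);tip=np.array(s['tcp_pos'])+R[:,2]*.0885
    M=T(c); im=capture(c); print(s['time_s'],tip.round(4),s['wrist_force'],c,axis(c,im,tip,.03,.05).tolist(),[x[1:] for x in plate(c,im,H,15.5)[:1]])
E
```

```text
16.0333 [0.6146 0.0353 0.0912] [-0.47544294  0.08639387 -2.46723098] side [-0.86, -0.85, -0.81, -1.1, -1.06, 0.43, 0.47, 1.66, 1.7, 1.75, 1.47, 1.51] [(np.float64(-0.75), np.float64(1.0))]
16.0833 [0.615  0.0354 0.0917] [ 0.45445025  0.7567215  -2.36916192] scene [-1.03, -1.06, -1.09, -1.12, -1.14, -1.17, -1.19, -1.02, -1.04, -0.94, -0.96, -1.03] [(np.float64(-1.75), np.float64(0.75))]
16.1333 [0.6152 0.0354 0.092 ] [ 0.99865823  0.69538577 -2.31915605] side [-1.01, -0.97, -0.92, -0.87, -0.83, 0.79, 0.83, 1.45, 1.49, 0.15, 0.19, -0.95] [(np.float64(-0.75), np.float64(1.25))]
16.1833 [0.6153 0.0354 0.0922] [-0.06580103  0.7936937  -1.5064129 ] scene [-1.11, -1.11, -1.14, -1.08, -1.1, -1.01, -1.04, -1.03, -1.05, -1.06, -1.09, -1.05] [(np.float64(-1.75), np.float64(1.0))]
```

Request:
{"fn": "servo_tool", "kwargs": {
  "deltas": [
    {"tx":0,"ty":0,"tz":3,"ax":0,"ay":0,"az":0,"claw":15},
    {"tx":0,"ty":0,"tz":7,"ax":0,"ay":0,"az":0,"claw":15},
    {"tx":0,"ty":0,"tz":11,"ax":0,"ay":0,"az":0,"claw":15},
    {"tx":0,"ty":0,"tz":15,"ax":0,"ay":0,"az":0,"claw":15},
    {"tx":0,"ty":0,"tz":19,"ax":0,"ay":0,"az":0,"claw":15},
    {"tx":0,"ty":0,"tz":23,"ax":0,"ay":0,"az":0,"claw":15},
    {"tx":0,"ty":0,"tz":26,"ax":0,"ay":0,"az":0,"claw":15},
    {"tx":0,"ty":0,"tz":28,"ax":0,"ay":0,"az":0,"claw":15},
    {"tx":0,"ty":0,"tz":28,"ax":0,"ay":0,"az":0,"claw":15},
    {"tx":0,"ty":0,"tz":28,"ax":0,"ay":0,"az":0,"claw":15},
    {"tx":0,"ty":0,"tz":28,"ax":0,"ay":0,"az":0,"claw":15},
    {"tx":0,"ty":0,"tz":28,"ax":0,"ay":0,"az":0,"claw":15}
  ]
}}

```text
time_s: 17.23
tcp_pos: [0.6153, 0.0355, 0.1528]
ee_rot: [[-0.856, -0.517, 0.001], [-0.517, 0.856, 0.0], [-0.001, -0.0, -1.0]]
wrist_force: [0.3, 0.7, -2.1]
gripper_width: 0.342
gripper_force: 30.0
```

Request:
{"fn": "servo_tool", "kwargs": {
  "deltas": [
    {"tx":0,"ty":0,"tz":0,"ax":0,"ay":0,"az":0,"claw":15},
    {"tx":0,"ty":0,"tz":0,"ax":0,"ay":0,"az":0,"claw":15},
    {"tx":0,"ty":0,"tz":0,"ax":0,"ay":0,"az":0,"claw":15},
    {"tx":0,"ty":0,"tz":0,"ax":0,"ay":0,"az":0,"claw":15},
    {"tx":0,"ty":0,"tz":0,"ax":0,"ay":0,"az":0,"claw":15},
    {"tx":0,"ty":0,"tz":0,"ax":0,"ay":0,"az":0,"claw":15}
  ]
}}

```text
time_s: 17.73
tcp_pos: [0.6151, 0.0354, 0.1525]
ee_rot: [[-0.856, -0.517, 0.0], [-0.517, 0.856, -0.0], [-0.0, -0.0, -1.0]]
wrist_force: [0.1, 0.4, -2.8]
gripper_width: 0.345
gripper_force: 30.0
```

```bash
python3 - <<'E'
from fit import *
for c in ['side','scene']:
    s=sense();R=np.array(s['ee_rot']);tip=np.array(s['tcp_pos'])+R[:,2]*.0885
    im=capture(c); print(s['time_s'],tip.round(4),s['wrist_force'],s['gripper_width'],c,axis(c,im,tip,.055,.075).tolist())
E
```

```text
17.7333 [0.6151 0.0354 0.064 ] [ 0.11707873  0.36951268 -2.7529413 ] 0.3450855119847982 side [-0.79, -0.75, -1.02, -0.98, -0.97, -0.93, -0.91, -0.87, 1.42, 1.46, 1.5, 1.75]
17.7833 [0.6151 0.0354 0.064 ] [ 0.46417325 -0.49283003 -1.94892465] 0.3449631866859393 scene [-0.99, -1.04, -1.06, -1.11, -1.13, -1.1, -1.13, -1.18, -1.2, -1.28, -1.31, -1.52]
```

Tip at z = 64 mm (22 mm into the bore), centred and free of side force.

```bash
python3 -c "
from station import *
print(finish_job())"
```

```text
the job is handed in; nothing more can be done
None
```

I handed the job in at about 17.8 s with the carrier in its detent and the probe held upright, tip about 22 mm down the drilled hole; by my last measurements it was within about 1 mm of centre with no sign of contact. The hand-in gave no verdict, and I did not re-measure the bystanders at the end.

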